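# Light the vise, lift the filed piece out and hold it up for checking

## Task

Swing the work lamp round on its post until it points at the vise's jaws, and let go of it there. Then take the T-shaped steel piece out of the slackened vise, raise it until its underside is about 7 cm above the jaws, and hold it upright, level and still above the vise, in the lamp's light, for the checker to look at: finish while holding it there. Leave the other tools and parts on the bench as they are.

Things in the scene. Friction and masses are not known exactly. Their poses are not given: they have to be found in the camera images.
- work: Filed tongue piece, bright steel, ~0.5 kg, loose, an upside-down T: bar 90 long (its y) x 16 thick (x) x 34 mm high, with a tongue 40 (y) x 16 x 26 mm high on its middle; 60 mm high in all. Stands upright near the middle of the slack vise jaws, length along the jaws, 4 mm of air each side, lower 26 mm below the jaw tops, 34 mm proud. Origin: centre of its underside, z up.
- work_tongue (a point): Point inside the tongue, on the piece's middle plane, 50 mm above its underside (24 mm above the jaw tops while it stands in the vise): a good place for the TCP when gripping across the 16 mm thickness.
- work_mid (a point): The piece's centre of mass, 25 mm above its underside, straight below work_tongue.
- vise: Blue bench vise, bolted down, bright jaw plates fixed 24 mm apart. Jaws 100 mm long (its y), 42 mm thick each (x), flat tops 130 mm above the bench; spindle and tommy bar reach 165 mm to its -x, under 95 mm high; anvil 130 mm to its +x. Origin: on the bench under the middle of the mouth between the jaws; x along the spindle, away from the tommy bar.
- vise_mouth (a point): Middle of the mouth between the jaws, at jaw-top height (130 mm).
- lamp_boom (a joint): Swivel of the lamp's boom about its upright post (rad, grows anticlockwise from above, stops at -1.6 and 1.0). Stiff: about 5 N sideways at the rubber grip moves it, and it stays where left. It starts 0.4 to 1.15 rad clockwise (from above) of pointing at the vise, so swing it anticlockwise; the value at which it points at the vise differs each time.
- lamp_pivot (a point): On the axis of the lamp's upright post, at the height of the boom (330 mm). The post stands on a bolted flange beyond and to the left of the vise; its knuckle is 40 mm across and reaches 356 mm.
- lamp_grip (a point): Middle of the black rubber grip sleeve on the boom: a level sleeve 20 mm in diameter and 70 mm long, along the boom, 150 mm out from the post's axis, 330 mm above the bench; free above and below. Can be pinched from above across the boom.
- lamp_head (a point): Middle of the lamp's grey spot head at the boom's end, 220 mm out from the post's axis, 325 mm above the bench; the head is 76 mm across and 90 mm long, tilted about 31 degrees down outwards along the boom, its top at 372 mm and its front rim 270 mm out from the axis.
- lamp_light (a point): Point in the middle of the lamp's beam, fixed to the boom: straight on along the boom's line, 400 mm out from the post's axis (180 mm beyond the head's middle), 215 mm above the bench. The lamp points at the vise when this point is above vise_mouth (which is 385 to 415 mm from the post's axis). A piece held about 7 cm above the jaws is then in the light.
- mate: Bystander: U-shaped steel piece 60 x 90 x 16 mm, lying flat between vise and lamp. Origin: centre of its underside.
- file: Bystander: flat file with green handle, 340 mm long, lying right of the vise. Origin: underside, between handle and blade.
- square: Bystander: steel try square, stock 100 mm, blade 140 mm, lying left of the vise. Origin: under the stock's middle.
- brush: Bystander: hand brush 200 mm long, right of the file. Origin: underside.
- oilcan: Bystander: copper oil can with a spout, 68 mm across, 150 mm high, behind the vise. Origin: centre of its underside.
- vblock: Bystander: dark steel V-block 60 x 50 x 42 mm, behind the vise to the right. Origin: centre of its underside.
- hammer: Bystander: hammer 280 mm long, lying far right. Origin: underside.

How it is judged (in metres and radians):
On the way, in this order (a step that is already met when the one before it is completed fails the run):
1. the lamp has been swung to point at the vise and left there, the piece still standing in the vise (horizontal distance between lamp_light and vise_mouth below 0.05 m and velocity of joint lamp_boom between -0.03 and 0.03 rad/s and contact force between lamp and the fingers below 0.1 N and height (world z) of work below 0.115 m), for 0.3 s.
2. the piece has been lifted clear of the jaws (height (world z) of work above 0.14 m), for 0.1 s.
At the end, for the whole second after the job is handed in: The gripper alone holds the piece still (under 20 mm/s, 0.15 rad/s), upright within 0.09 rad, underside 40 to 100 mm above the jaw tops, centre within 75 mm of lamp_light seen from above; lamp_light is within 50 mm of vise_mouth seen from above; piece touches neither vise nor lamp (horizontal distance between lamp_light and vise_mouth below 0.05 m and height (world z) of work between 0.17 and 0.23 m and angle between work's own z axis and vertical below 0.09 rad and horizontal distance between work_mid and lamp_light below 0.075 m and contact force between work and the fingers above 2 N and contact force between work and vise below 0.1 N and contact force between work and lamp below 0.1 N and linear speed of work below 0.02 m/s and angular speed of work below 0.15 rad/s); the arm keeps its last pose, push and grip.
It fails at once if the piece is tipped over by more than 0.35 rad (angle between work's own z axis and vertical above 0.35 rad).
It fails at once if another tool or part on the bench is pushed more than 25 mm from its place (distance of any of mate, file, square, brush, oilcan, vblock, hammer from where it was at the start of the episode above 0.025 m).
It also fails if it takes over 58 s, if anything falls off the work surface, if the arm or the gripper's body presses on something with over 40 N, if the wrist force passes 120 N, or if a joint passes its speed limit or range.

## Robot

A 6-joint arm with a two-finger parallel gripper is mounted at the origin on the work surface. World frame = base frame: x ahead of the robot, y to its left, z up, the work surface at z = 0. Lengths are in m, angles in degrees, forces in N, time in s.
With the tool pointing down it reaches from about 0.375 to 0.75 m from the base axis. Payload 9 kg.
Tool frame: the origin (TCP) lies between the finger pads, 19 mm behind the fingertips; this is the grasp point; z points along the fingers, y is the line along which they close (so a half turn about z gives the same grasp; the last joint's range is limited). The gripper opens to 85 mm and grips with 20 to 120 N. Pads are 22 mm wide; open, the fingers measure 114 mm over their backs; the gripper's body (76 mm by 85 mm) begins 54 mm behind the grasp point. The pads swing forward as they close: fully open they stand 13 mm farther back than shut.
Start: joints at [62.011, 5.964, 5.575, 89.605, 0, 77.527], TCP at [0.161, 0.578, 0.25] pointing down, gripper open.
Joint ranges: [-171.21, 171.21], [-48.23, 106.86], [-62.78, 66.21], [-105.2, 120.99], [-86.42, 89.51], [-180, 180]. Speed limits (degrees/s): [127.2, 127.2, 147.25, 180, 180, 180].

## Interface

Orientations are given as [roll, pitch, yaw] about the fixed x, y, z axes, in that order (R = Rz(yaw) Ry(pitch) Rx(roll)).
In Python, from plant import robot gives the robot as it stands. Calls block until the motion is done:
- robot.move_pose(position, orientation): joint-space move of the TCP to a pose.
- robot.line_to(position, vel=0.15, rotation=None, guard=None): straight line of the TCP; rotation=None keeps the orientation; vel is the mean speed in m/s. With guard (N) it stops when the force on the tool has changed by that much, and returns True; else False.
- robot.goto_joints(angles): joint-space move.
- robot.set_gripper(opening): finger opening in m; the grip force is fixed at half the most; returns when the fingers have stopped.
- robot.pause(seconds).
- robot.ik(position, orientation): joint angles nearest the present ones, or None.
- robot.observe(): the state.
- robot.grab_frame(name): name is "scene" or "top"; returns the picture (420x560x3 uint8, blue, green, red); there is no depth.
- robot.get_calibration(name): a dict with "vertical_fov" (degrees; the focal length in pixels is half the picture's height over the tangent of half this angle, whatever the lens; pixels are square), "cx", "cy" (the principal point, pixels), "k1" (the pictures are not rectified: a ray, as slopes to the right and down, at radius r is drawn at 1 + k1 r^2 times it, then the intrinsics apply), "rvec" (rotation vector, rad) and "tvec" (3), from world to camera coordinates, as OpenCV has them. Camera axes: x right, y down, z forward; pixel columns grow to the right and rows downward; lengths in m; the calibration is good to about 2 mm. A picture is of the moment at which its call begins. get_calibration takes no time and is no camera call.
A pose or a line that the arm cannot do raises robot.IKError and nothing moves.
- robot.job_done(): hands the job in; it is judged then, once.
The state is a dict: "time": time; "q": joint angles; "qvel": joint speeds; "joint_torque": joint torques, N m; "tool_pos": TCP position; "tcp_rot": TCP orientation; "ft_force": force on the tool from outside, world axes, zero at the start; "torque": the same for the moment, N m; "gripper_width": finger opening in m; "gripper_force": force on a finger pad.
Only numpy, scipy, OpenCV 4.12 (cv2) and the standard library are available. Lean on these libraries where they do the work, as an engineer would, in place of code of your own. Each camera call takes 0.05 s, during which the arm holds its last target. There are 200 camera calls.

## Working session

There is one attempt and no reset: what is moved stays moved. The work goes in short steps, each a Python script; the robot and the scene stay as the last script left them, time stands still between calls to the robot, and variables do not carry over. Pictures are saved under pics/ and viewed, at most 10 in all, crops included, and the job is handed in when it is done.

```bash
ls; mkdir -p pics
python3 - <<'E'
from plant import robot
import cv2
for n in("scene","top"):
    cv2.imwrite(f"pics/{n}0.png",robot.grab_frame(n)); print(n,robot.get_calibration(n))
print(robot.observe())
E
```

```text
pics
plant.py
scene {'vertical_fov': 57.09184591361134, 'cx': 282.76261563780054, 'cy': 207.88328337905847, 'k1': 0.027936645840586423, 'rvec': array([ 0.70270417,  2.80291309, -0.79287943]), 'tvec': array([ 0.5435654 , -0.10096585,  1.27748617])}
top {'vertical_fov': 44.95491658025652, 'cx': 279.8225270672273, 'cy': 216.8126533713535, 'k1': -0.11079558932182688, 'rvec': array([ 2.13461335, -2.11301917,  0.20450888]), 'tvec': array([-0.05586339,  0.60687103,  1.56717838])}
{'time': 0.1, 'q': array([ 6.20096852e+01,  5.99553676e+00,  5.53198588e+00,  8.96068258e+01,
       -1.58996742e-04,  7.75263218e+01]), 'qvel': array([-0.0425967 , -0.08716243,  0.05107195,  0.03797433, -0.00660755,
        0.07800035]), 'joint_torque': array([ 6.89835651e-03, -5.58205676e+01,  5.04721534e+01,  1.30538642e-02,
       -2.16375065e-04,  1.77473940e-06]), 'tool_pos': array([0.16036734, 0.5778713 , 0.24930114]), 'tcp_rot': array([-1.79931250e+02, -1.50454846e-02,  1.64483354e+02]), 'ft_force': array([-0.50773809, -0.72764365, -0.01725012]), 'torque': array([0.03394788, 0.00695587, 0.02665164]), 'gripper_force': 0.0, 'gripper_width': 0.08518404401262011}
```

View pics/scene0.png

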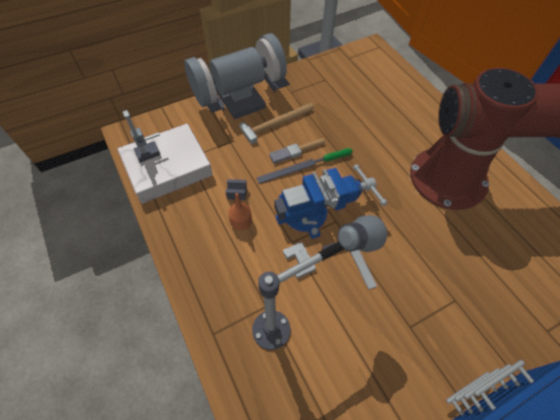

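View pics/top0.png

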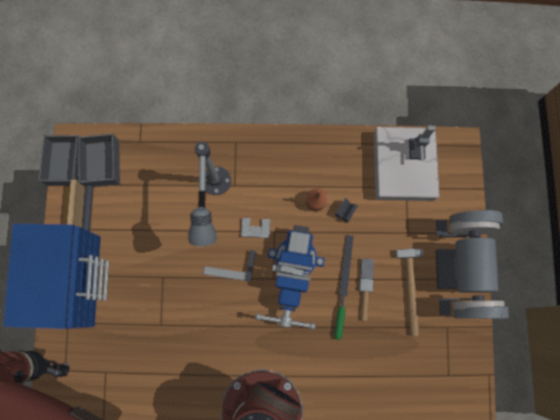

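The overview shows the lamp knuckle at top (203,148) and scene (269,283), with the boom pointing towards the robot. The vise jaws are near top (292,270) and scene (318,190). I'll zoom in to measure them.

```bash
cat > h.py <<'E'
import numpy as np, cv2
from scipy.spatial.transform import Rotation as Ro
from plant import robot
def K(c):
    f=210/np.tan(np.radians(c["vertical_fov"])/2); return np.array([[f,0,c["cx"]],[0,f,c["cy"]],[0,0,1.]])
def proj(n,P):
    c=robot.get_calibration(n)
    return cv2.projectPoints(np.atleast_2d(np.asarray(P,float)),c["rvec"],c["tvec"],K(c),np.array([c["k1"],0,0,0]))[0][:,0]
def ray(n,p):
    c=robot.get_calibration(n); R=cv2.Rodrigues(c["rvec"])[0]
    u=cv2.undistortPointsIter(np.array([[p]],float),K(c),np.array([c["k1"],0,0,0]),None,None,(3,50,1e-10))[0,0]
    return -R.T@c["tvec"], R.T@np.r_[u,1]
def atz(n,p,z):
    o,d=ray(n,p); return o+d*(z-o[2])/d[2]
def tri(ps,pt):
    o1,d1=ray("scene",ps); o2,d2=ray("top",pt)
    s=np.linalg.lstsq(np.c_[d1,-d2],o2-o1,rcond=None)[0]
    a,b=o1+s[0]*d1,o2+s[1]*d2; return (a+b)/2, np.linalg.norm(a-b)
E
python3 - <<'E'
import cv2,numpy as np
t=cv2.imread("pics/top0.png");s=cv2.imread("pics/scene0.png")
z=lambda i,c,r,w,h,k:cv2.resize(i[r:r+h,c:c+w],None,fx=k,fy=k,interpolation=cv2.INTER_CUBIC)
cv2.imwrite("pics/ct.png",np.hstack([z(t,165,135,80,120,5),z(t,255,225,80,120,5)]))
cv2.imwrite("pics/cs.png",z(s,240,175,160,120,5))
E
```

```text
(no output)
```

View pics/ct.png

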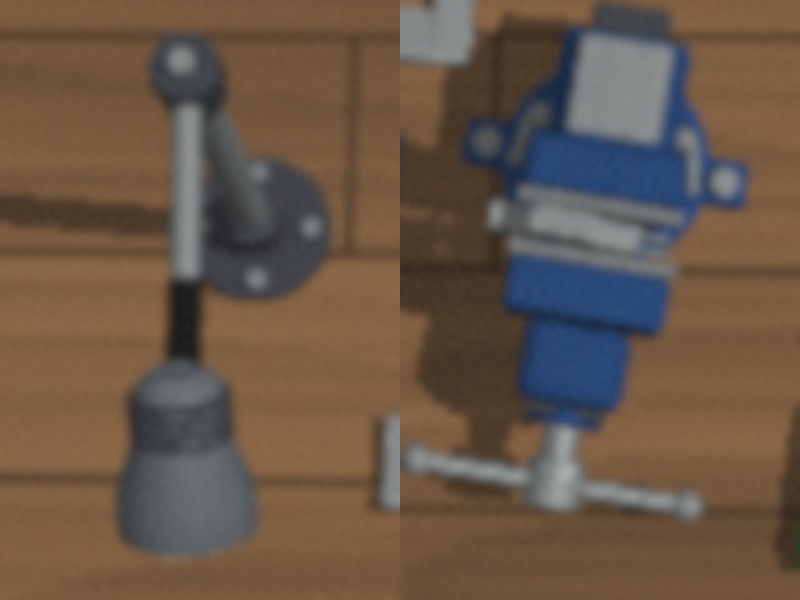

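View pics/cs.png

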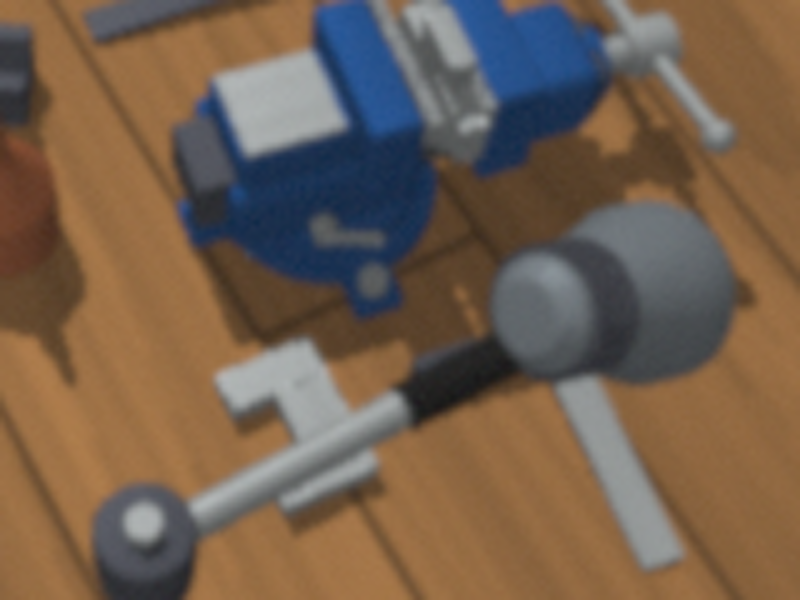

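```bash
cat >> h.py <<'E'
def box(xy,yaw,x0,x1,y0,y1,z0,z1):
    c,s=np.cos(yaw),np.sin(yaw)
    return np.array([[xy[0]+c*x-s*y,xy[1]+s*x+c*y,z] for z in(z0,z1) for x,y in((x0,y0),(x1,y0),(x1,y1),(x0,y1))])
ED=[(i,(i+1)%4) for i in range(4)]+[(4+i,4+(i+1)%4) for i in range(4)]+[(i,i+4) for i in range(4)]
def tile(n,im,c,r,w,h,k,boxes=()):
    o=cv2.resize(im[r:r+h,c:c+w],None,fx=k,fy=k,interpolation=cv2.INTER_CUBIC)
    for b,col in boxes:
        p=((proj(n,b)-[c,r]+.5)*k).round().astype(int)
        for i,j in ED: cv2.line(o,tuple(map(int,p[i])),tuple(map(int,p[j])),col,1,cv2.LINE_AA)
    return o
E
python3 - <<'E'
from h import *
tp=lambda x,y:(255+(x-400)/5-.5,225+y/5-.5)
P=[atz("top",tp(*q),.13)[:2] for q in((530,137),(695,165),(520,195),(682,222),(512,237),(675,265),(505,305),(662,333))]
P=np.array(P);print(P.round(4))
m=P[2:6].mean(0); d=(P[[0,2,4,6]]-P[[1,3,5,7]]).mean(0); yaw=np.arctan2(-d[0],d[1]); print(m,np.degrees(yaw),np.linalg.norm(d))
# piece offset guess along y
off=.012; w=m+off*np.array([-np.sin(yaw),np.cos(yaw)])
G=(0,255,0);R=(0,0,255);Y=(0,255,255)
B=[(box(m,yaw,.012,.054,-.05,.05,.09,.13),G),(box(m,yaw,-.054,-.012,-.05,.05,.09,.13),G),(box(w,yaw,-.008,.008,-.045,.045,.104,.138),R),(box(w,yaw,-.008,.008,-.02,.02,.138,.164),Y)]
t=cv2.imread("pics/top0.png");s=cv2.imread("pics/scene0.png")
cv2.imwrite("pics/ov1.png",np.vstack([np.hstack([tile("top",t,262,245,66,50,6,b),tile("scene",s,290,160,66,50,6,b)]) for b in((),B)]))
# lamp
tl=lambda x,y:(165+x/5-.5,135+y/5-.5); sl=lambda x,y:(240+x/5-.5,175+y/5-.5)
for nm,a,b in(("knob",(181,60),(145,523)),("gripin",(185,281),(407,405)),("gripout",(184,357),(497,355))):
    print(nm,tri(sl(*b),tl(*a)))
E
```

```text
[[ 0.4858 -0.0526]
 [ 0.4698 -0.1522]
 [ 0.4507 -0.0469]
 [ 0.4353 -0.1444]
 [ 0.4254 -0.0424]
 [ 0.4095 -0.1402]
 [ 0.3847 -0.0387]
 [ 0.369  -0.1324]]
[ 0.43022547 -0.09347856] -9.19920288492794 0.09842352154785795
knob (array([0.74064607, 0.1650202 , 0.35600078]), np.float64(0.000842304521992036))
gripin (array([0.62395351, 0.16153757, 0.33292007]), np.float64(0.000280286144191912))
gripout (array([0.58174   , 0.16026888, 0.33483852]), np.float64(0.0001576245171597228))
```

View pics/ov1.png

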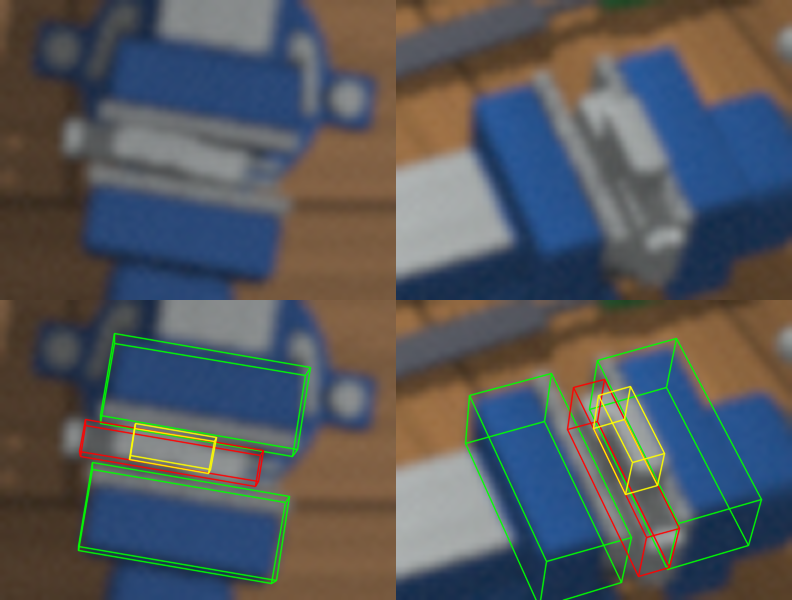

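The wireframe agrees to within a few mm. I take the vise mouth as about (0.430, -0.093) with yaw -9.2°. The tongue sits about 15 mm off-centre towards +y. The lamp pivot is at (0.741, 0.165), and the boom is 38° clockwise of the vise. Next I swing the lamp.

Run:
```python
from h import *
tp=lambda x,y:(262+x/6-.5,245+y/6-.5); sp=lambda x,y:(290+(x-396)/6-.5,160+y/6-.5)
print("tongue+y",tri(sp(648,165),tp(114,141)),"bar+y",tri(sp(666,238),tp(63,138)),"tongue-y",tri(sp(598,93),tp(192,155)))
pv=np.array([.7406,.1650]); m=np.array([.4302,-.0935]); a0=181.7; a1=180+np.degrees(np.arctan2(pv[1]-m[1],pv[0]-m[0])); r=.142
pos=lambda a,z:[pv[0]+r*np.cos(np.radians(a)),pv[1]+r*np.sin(np.radians(a)),z]
rot=lambda a:[180,0,(a+180)%360-180]
robot.line_to([.161,.578,.43],vel=.25)
print(robot.ik(pos(a0,.43),rot(a0)),robot.ik(pos(a1,.33),rot(a1)))
robot.move_pose(pos(a0,.43),rot(a0)); f0=robot.observe()["ft_force"]
print("guard",robot.line_to(pos(a0,.331),vel=.12,guard=12)); robot.set_gripper(0)
s=robot.observe(); print(s["time"],s["tool_pos"],s["tcp_rot"],s["gripper_width"],s["ft_force"]-f0)
cv2.imwrite("pics/g.png",np.hstack([tile("top",robot.grab_frame("top"),165,135,100,150,4),tile("scene",robot.grab_frame("scene"),280,190,100,150,4)]))
```

```text
tongue+y (array([ 0.43621701, -0.05519927,  0.16535477]), np.float64(0.006265823185602912)) bar+y (array([ 0.4393709 , -0.02983686,  0.14156929]), np.float64(0.005823978410634164)) tongue-y (array([ 0.43278497, -0.09635329,  0.16667401]), np.float64(0.014978036610620117))
[  2.96554657  18.58086585  39.31696797 110.73610212   0.
   1.26554657] [ -5.06591954  14.75238423  23.74749009  98.99510586   0.
 -44.85332975]
guard False
4.7333 [0.59874313 0.16060694 0.33135164] [-1.79982015e+02  2.90202192e-02 -1.78313778e+02] 0.018383605132247356 [-0.51957495 -1.56671868  3.37836689]
```

View pics/g.png

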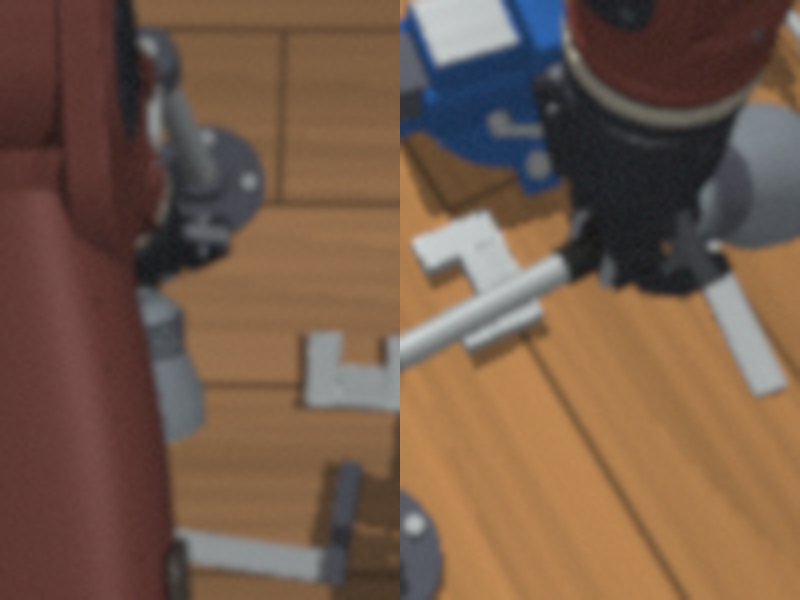

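The boom is gripped (width 18 mm at the sleeve). Next I swing it along the arc, release and look.

Run:
```python
from h import *
pv=np.array([.7406,.1650]); m=np.array([.4302,-.0935]); a0=181.7; a1=180+np.degrees(np.arctan2(pv[1]-m[1],pv[0]-m[0])); r=.142
pos=lambda a,z:[pv[0]+r*np.cos(np.radians(a)),pv[1]+r*np.sin(np.radians(a)),z]
rot=lambda a:[180,0,(a+180)%360-180]
fm=0
for a in np.linspace(a0,a1,9)[1:]:
    robot.line_to(pos(a,.331),vel=.06,rotation=rot(a)); fm=max(fm,np.linalg.norm(robot.observe()["ft_force"]))
s=robot.observe(); print(s["time"],s["tool_pos"],s["tcp_rot"],s["gripper_width"],fm)
robot.set_gripper(.085); robot.pause(.2)
robot.line_to(pos(a1,.44),vel=.15)
ps=[.40,.25,.44]; robot.move_pose([.433,-.0745,.42],[180,0,-99.2])
s=robot.observe(); print(s["time"],s["q"],s["tool_pos"],s["tcp_rot"])
t,c=robot.grab_frame("top"),robot.grab_frame("scene")
cv2.imwrite("pics/t2.png",t);cv2.imwrite("pics/s2.png",c)
cv2.imwrite("pics/v2.png",np.hstack([tile("top",t,180,130,133,200,3),tile("scene",c,250,140,133,200,3)]))
```

```text
7.6333 [0.6314255  0.07324516 0.33131562] [-1.79923400e+02 -7.64289746e-02 -1.40316580e+02] 0.01813954630337695 9.323296881633544
10.3917 [-2.68925238e+01 -1.48247137e+01  4.02436500e+00  1.08853992e+02
  1.04227751e-02 -1.07624514e+02] [ 0.43324411 -0.07435331  0.41979792] [ 1.79998473e+02  1.14212093e-02 -9.92680103e+01]
```

View pics/v2.png

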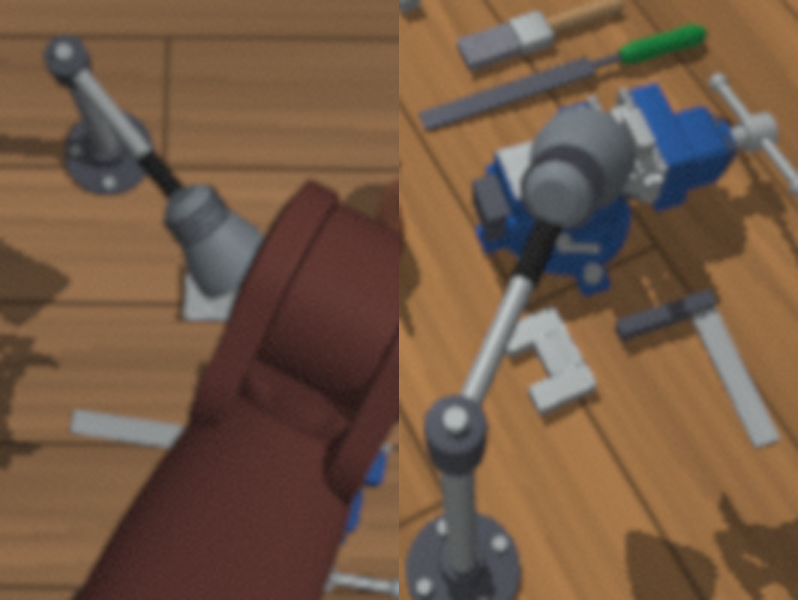

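The lamp is released and now points over the vise jaws in both views. I'll triangulate the boom and check where the gripper appears before descending.

Run:
```python
from h import *
tp=lambda x,y:(180+x/3-.5,130+y/3-.5); sp=lambda x,y:(250+(x-399)/3-.5,140+y/3-.5)
k=tri(sp(457,418),tp(64,50))[0]; a=tri(sp(523,278),tp(146,158)); b=tri(sp(556,228),tp(178,190))
pv=np.array([.7406,.1650])
print(k,a,b)
for p in(a[0],b[0]):
    d=p[:2]-pv; u=d/np.linalg.norm(d); L=pv+.4*u; print("light",L,np.linalg.norm(L-[.4302,-.0935]))
print(proj("scene",[[.433,-.0745,.42],[.433,-.0745,.164]]))
c=cv2.imread("pics/s2.png"); t=cv2.imread("pics/t2.png")
cv2.imwrite("pics/s2v.png",np.hstack([tile("scene",c,200,0,200,300,2),tile("top",t,180,130,200,290,2)[:600]] if 0 else [tile("scene",c,170,0,280,260,2)]))
```

```text
[0.74057666 0.1648992  0.35750434] (array([0.64965548, 0.0894569 , 0.33231293]), np.float64(0.0037489525948461444)) (array([0.61538321, 0.06353663, 0.33650634]), np.float64(0.007458607326417343))
light [ 0.43290589 -0.09058626] 0.00397639785434648
light [ 0.4298203 -0.0868253] 0.006685493887661255
[[343.42945771 113.45946411]
 [329.78459843 182.06902065]]
```

View pics/s2v.png

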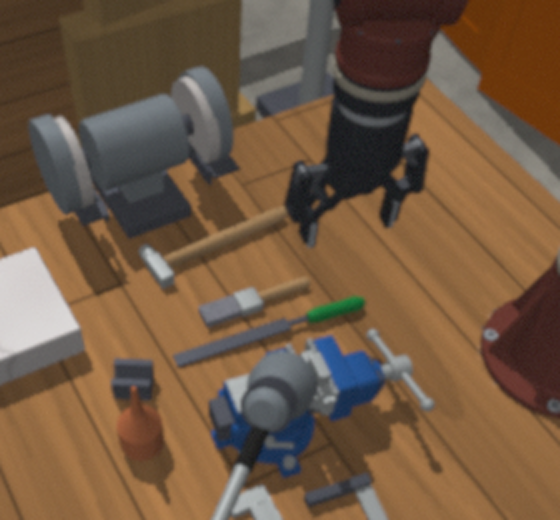

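The gripper is open above the vise with the fingers straddling across the jaws, and lamp_light is about 5 mm from the mouth. Next: descend, grip, lift.

Run:
```python
from h import *
x,y=.433,-.0745
print(robot.line_to([x,y,.23],vel=.15,guard=15), robot.line_to([x,y,.156],vel=.05,guard=10))
f0=robot.observe()["ft_force"]; robot.set_gripper(0); robot.pause(.3)
s=robot.observe(); print(s["time"],s["tool_pos"],s["gripper_width"],s["gripper_force"],s["ft_force"]-f0)
if .012<s["gripper_width"]<.020:
    print(robot.line_to([x,y,.19],vel=.04,guard=20)); s=robot.observe(); print(s["tool_pos"],s["ft_force"]-f0,s["gripper_width"])
    print(robot.line_to([x,y,.252],vel=.06,guard=20)); robot.pause(.7)
s=robot.observe(); print(s["time"],s["tool_pos"],s["tcp_rot"],s["gripper_width"],s["ft_force"]-f0)
t,c=robot.grab_frame("top"),robot.grab_frame("scene")
cv2.imwrite("pics/t3.png",t);cv2.imwrite("pics/s3.png",c)
w=np.array([x,y]); yw=np.radians(-9.2); z=s["tool_pos"][2]-.156+.104
B=[(box(w,yw,-.008,.008,-.045,.045,z,z+.034),(0,0,255)),(box(w,yw,-.008,.008,-.02,.02,z+.034,z+.06),(0,255,255))]
cv2.imwrite("pics/v3.png",np.hstack([tile("scene",c,280,110,80,120,5),tile("scene",c,280,110,80,120,5,B)]))
```

```text
False False
14.4833 [ 0.433061   -0.07452013  0.15618314] 0.01462422593406824 59.83552420337219 [-1.26395052  0.03796949  3.71531412]
False
[ 0.43287012 -0.07444584  0.1897287 ] [ 0.30379765 -0.36255013 -6.31854249] 0.015112640069211503
False
17.3667 [ 0.4330218  -0.07451     0.25200696] [-1.79995647e+02 -1.00745925e-03 -9.91983237e+01] 0.01501821763553716 [-0.62766653  0.24171178 -6.15727827]
```

View pics/v3.png

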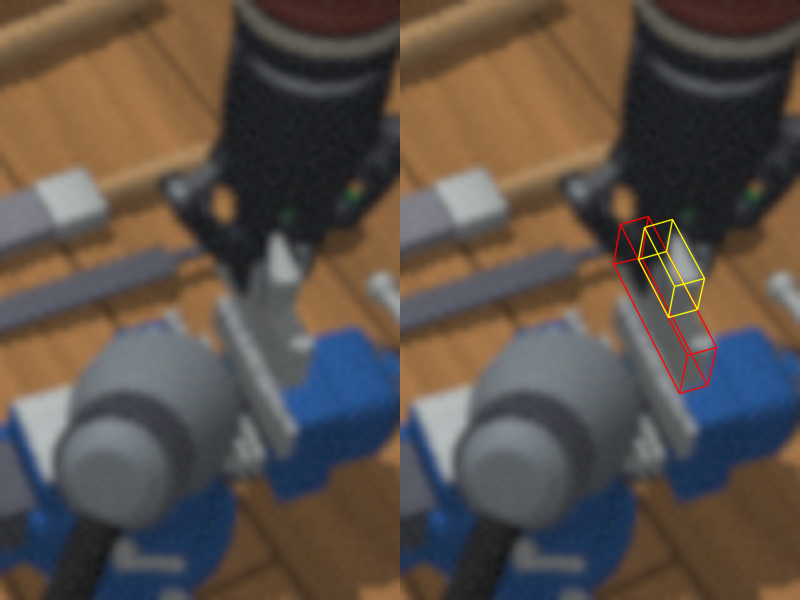

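The piece is held upright. Its outline matches the wireframe at an underside of about 0.20 m, the load is about 6 N (its own weight), and it is clear of both vise and lamp.

Run:
```python
from plant import robot
print(robot.job_done())
```

```text
the job is handed in; nothing more can be done
None
```

The lamp points to within about 5 mm of the vise mouth and is released; the T-piece is held upright and still about 7 cm above the jaws, and I handed the job in at about 17.5 s, though no verdict came back.

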